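Clamp a denture flask in the bench press

TASK

Push the flask by its handle all the way into the bench press, against the end stop. Then turn the wing knob clockwise so that the sprung foot comes down on the flask, and tighten it about 20 degrees past the first touch, so that it bears on the flask with about 15 N and never with 30 N or more. Move the hand down with the knob as it sinks, never leaning hard on it or hanging from it, let go, and leave the other things on the bench alone.

Things in the scene. Friction and masses are not known exactly. Their poses are not given: they have to be found in the camera images.
- press: Grey bench press fixed to the bench: base plate 230 x 130 x 10 mm, two steel columns (16 mm thick, at y = +-53 mm) and a crossbeam (34 mm along x, 136 mm along y, from 106 to 122 mm above the bench). A vertical screw with a wing knob on top runs through the beam's middle. Origin: on the bench, on the screw's axis; z up; x is the direction in which the flask goes in (away from its handle).
- bed: Steel bed of the press, 165 x 78 x 8 mm, fixed; its height differs from run to run by 2 mm (16 to 18 mm above the bench). Origin: on the bed's upper face, on the screw's axis; axes as the press. Two guide strips 12 mm high beside the flask (67 mm apart) and an end stop 22 mm high whose face is at x = +42 mm.
- flask: Loose aluminium mould box on the bed, 0.55 kg, 84 (x) x 64 (y) mm, 1.5 mm play a side between the guides, 35 to 60 mm short of the end stop. Height 42 to 48 mm: its upper half stands 0 to 6 mm open on the packed mould, a gap that is not measured, differs each run and does not yield. Origin: centre of the underside of the box; fully home it has the bed's origin's x. The handle is on its -x side.
- handle_grip (a point): Point on the axis of the flask's handle, an upright post 14 mm in x, 18 mm in y, 12 to 62 mm above the flask's underside, at x = -80 mm of the flask, joined to it by a 14 x 10 mm neck. The point is 15 mm below the post's top; axes as the flask.
- knob (a joint): Turn of the wing knob, rad: grows clockwise seen from above, 0 to 4.9; starts between 0.2 and 1.2. The screw is coarse: each clockwise radian lowers knob and foot by 5.73 mm (36 mm a turn). Turning takes 0.18 N m while the foot is free, and the knob stays where it is left; a vertical load of F newtons on the screw changes this by F x 0.00573 N m (less when the hand presses down, more when the foot presses on the flask).
- knob_grip (a point): Point on the knob's axis at the height to grip it, 14 mm below the knob's top. The wing is an upright aluminium bar 52 mm long along this point's x axis, 16 mm thick along its y axis, 30 mm high; the point turns and sinks with the knob. At joint 0 it is 176 mm above the bench and the wing lies along the press's x axis. Below the wing is only the 16 mm screw down to the beam.
- nut (a joint): Lift of the brass nut in the crossbeam that carries the screw, m, positive up, 0 at rest. The nut sits on rubber, 20 N per mm either way: it shifts when the hand pushes the knob down or pulls it up, and lifts a little when the foot presses. Knob, screw and foot go with it.
- foot_face (a point): Centre of the lower face of the round steel foot (44 mm across) at the screw's lower end, which presses on the flask's top. At joint 0 it is 78 mm above the bench. The foot does not turn; it is sprung; foot and nut together give 8 N per mm, so about 46 N per radian of knob after the first touch (first touch between joint 2.1 and 3.5, by the heights of bed and flask).
- wax_tin: Bystander: round jar with a lid, 60 mm across, 45 mm high. Origin: centre of its underside.
- tooth_model: Bystander: plaster tooth model, 62 x 66 x 26 mm. Origin: centre of its underside.
- spatula: Bystander: lab spatula 170 mm long, lying on the bench. Origin: centre of its underside.
There are look-alikes about, which are no part of the job. Several things have the shape of the flask; the one meant has the colours described above.

How it is judged:
By the outcome, as a careful person would: the job done as asked, in the order asked, and still so for the second after the job is handed in, with the robot touching nothing.
It also fails if it takes over 72 s, if anything falls off the work surface, if the arm or the gripper's body presses on something with over 40 N, if the wrist force passes 120 N, or if a joint passes its speed limit or range.

ROBOT

A 6-joint arm with a two-finger parallel gripper is mounted at the origin on the work surface. World frame = base frame: x ahead of the robot, y to its left, z up, the work surface at z = 0. Lengths are in m, angles in degrees, forces in N, time in s.
With the tool pointing down it reaches from about 0.35 to 0.875 m from the base axis. Payload 4.2 kg.
Tool frame: the origin (TCP) lies at the very end of the fingers, on their centre line; the grasp point (between the pads) lies 19 mm behind it; z points along the fingers, y is the line along which they close (so a half turn about z gives the same grasp; the last joint's range is limited). The gripper opens to 87 mm and grips with 3 to 60 N. Pads are 19 mm wide; open, the fingers measure 117 mm over their backs; the gripper's body (75 mm by 190 mm) begins 51 mm behind the grasp point.
Start: joints at [14.817, 22.042, 0.453, 0, -68.411, -14.817], TCP at [0.625, 0, 0.223] pointing down, gripper open.
Joint ranges: [-179.83, 179.83], [-69.29, 118.12], [-61.27, 80.66], [-181.25, 117.63], [-171.15, -9.14], [-177.46, 177.46]. Speed limits (degrees/s): [159.86, 159.86, 180, 180, 180, 180].

INTERFACE

Orientations are given as a 3x3 rotation matrix whose columns are the frame's x, y, z axes.
In Python, from station import sense, cams, r gives the robot as it stands. The module is installed in compiled form; this text tells all that it offers.
- The arm moves only by the tool step_arm, never from a script. Its argument "targets" is text: rows parted by semicolons, each of 4 numbers parted by spaces: the shift along the tool's x, y, z in cm, then the turn about the tool's z in degrees. In form: x y z turn; .... A call has 1 to 12 rows; each row shifts and turns the commanded pose from where the row before left it, along the tool's axes as they then stand; what a row does not reach is not made up. A row lasts 1/12 s, in which the tool goes at most 41.7 mm and 7.16 degrees, less where a joint would pass 70% of its speed; a pose out of reach is approached as far as the arm can. A call with a gripper value outside its range is refused whole. "claw" is the finger opening in cm, from 0 to 8.7, set as the call begins (left out, the last holds). The fingers move at their own pace and stop on an object; the grip force is fixed at half the most. Time passes only in rows, so rows that do not move let the fingers close. It gives the time, the measured TCP pose, the force, the opening and the grip force at its end, in the units of the state.
- sense(): the state, without advancing time (a new reading comes with each control period).
- cams.capture(name): name is "scene" or "side" or "wrist"; returns a dict with "frame" (384x512x3 uint8, blue, green, red), "vertical_fov" (degrees; the focal length in pixels is half the picture's height over the tangent of half this angle, whatever the lens; pixels are square), "cx", "cy" (the principal point, pixels), "eye" and "rotation" of the camera in the world; the wrist camera has in their place "tool_from_camera" (4x4, takes a point from camera to tool coordinates, whose origin is the TCP and whose axes are the flange's). Camera axes: x right, y down, z forward; pixel columns grow to the right and rows downward; lengths in m; the calibration is good to about 2 mm. A picture is of the moment at which its call begins: read the wrist's pose just before it. There is no depth.
- r.finish_job(): hands the job in; it is judged then, once.
The state is a dict: "time_s": time; "joints": joint angles; "joint_velocities": joint speeds; "effort": joint torques, N m; "tcp_pos": TCP position; "ee_rot": TCP orientation; "wrist_force": force on the tool from outside, world axes, zero at the start; "moment": the same for the moment, N m; "gripper_width": opening from 0.0 (shut) to 1.0 (fully open); "gripper_force": force on a finger pad.
Only numpy, scipy, OpenCV 4.12 (cv2) and the standard library are available. Lean on these libraries where they do the work, as an engineer would, in place of code of your own. Each camera call takes 0.05 s, during which the arm holds its last target. There are 200 camera calls.

## Working session

There is one attempt and no reset: what is moved stays moved. The work goes in short steps, Python scripts to look and compute and a tool call to move; the robot and the scene stay as the last step left them, time stands still between calls to the robot, and variables do not carry over. Pictures are saved under pics/ and viewed, at most 10 in all, crops included, and the job is handed in when it is done.

Besides the shell and the picture viewer there is one more tool, called in YAML: its name, and indented under it one key for each argument. step_arm: Moves the arm, as the interface text tells. Its arguments: {"type":"object","properties":{"targets":{"type":"string"},"claw":{"type":"number"}},"required":["targets"]}

```bash
mkdir -p pics
cat > h.py <<'E'
import numpy as np, cv2
from station import sense, cams, r
def cap(n):
    s=sense(); c=cams.capture(n); c['f']=c['frame'].shape[0]/2/np.tan(np.radians(c['vertical_fov'])/2)
    if n=='wrist':
        T=np.eye(4);T[:3,:3]=s['ee_rot'];T[:3,3]=s['tcp_pos'];M=T@np.array(c['tool_from_camera']);c['eye']=M[:3,3];c['rotation']=M[:3,:3]
    return c
def ray(c,u,v):
    d=np.array(c['rotation'])@np.array([(u-c['cx'])/c['f'],(v-c['cy'])/c['f'],1]); return np.array(c['eye']),d/np.linalg.norm(d)
def plane(c,u,v,z):
    e,d=ray(c,u,v); return e+d*(z-e[2])/d[2]
def tri(*obs):
    A=0;b=0;L=[ray(*o) for o in obs]
    for e,d in L:
        P=np.eye(3)-np.outer(d,d);A=A+P;b=b+P@e
    x=np.linalg.solve(A,b);return x,[np.linalg.norm((np.eye(3)-np.outer(d,d))@(x-e))*1000 for e,d in L]
def proj(c,p):
    q=np.array(c['rotation']).T@(np.array(p)-np.array(c['eye']));return c['cx']+c['f']*q[0]/q[2],c['cy']+c['f']*q[1]/q[2]
E
python3 - <<'E'
from h import *
import pickle
for n in ['scene','side','wrist']:
    c=cap(n);pickle.dump(c,open(n+'0.pkl','wb'));cv2.imwrite(f'pics/{n}0.png',cv2.resize(c['frame'],(800,600),interpolation=cv2.INTER_CUBIC));print(n,c['eye'],c['f'],np.array(c['rotation'])[:,2])
print(sense())
E
```

```text
scene [ 1.3925631  -0.3159476   1.10822838] 481.0120948763355 [-0.62830042  0.23065987 -0.74299031]
side [ 0.31748982 -0.65817481  0.74851791] 409.54383386205325 [ 0.30532082  0.69019769 -0.65605362]
wrist [ 0.62486057 -0.07752525  0.38297404] 286.4417676610348 [-0.00205922  0.28289063 -0.95914996]
{'time_s': 0.15, 'joints': array([ 1.48150320e+01,  2.20799946e+01,  3.97534425e-01, -2.03847500e-02,
       -6.84111904e+01, -1.48176602e+01]), 'joint_velocities': array([ 0.00452932, -0.1332756 ,  0.23255562,  0.12607429, -0.06099989,
       -0.0458946 ]), 'effort': array([ 3.86667998e-04, -3.91052306e+01,  1.87588084e+01,  4.22235444e+00,
        1.23758311e-02, -1.38926293e-04]), 'tcp_pos': array([ 6.24543225e-01, -3.38868348e-06,  2.21716592e-01]), 'ee_rot': array([[-1.76967422e-04, -9.99998599e-01, -1.66474290e-03],
       [-9.99999979e-01,  1.77131000e-04, -9.81130210e-05],
       [ 9.84077611e-05,  1.66472550e-03, -9.99998610e-01]]), 'wrist_force': array([ 0.56377451,  0.39478417, -0.18358867]), 'moment': array([ 0.01185897, -0.02246844,  0.0780691 ]), 'gripper_force': 0.0, 'gripper_width': 1.0000842768707812}
```

View pics/scene0.png

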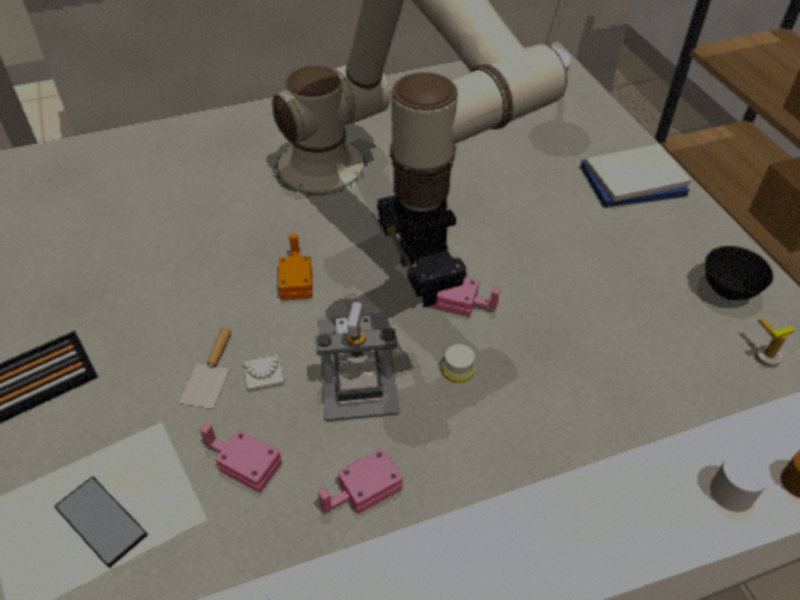

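View pics/side0.png

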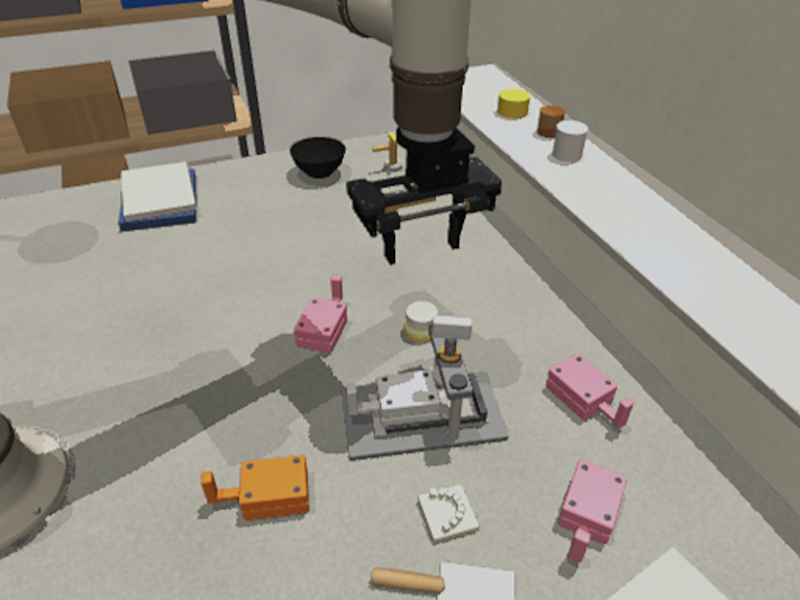

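The aluminium flask is the one in the press: scene (355,325), side (405,393). The look-alikes are orange (scene 295,278; side 273,487) and three pink ones (scene 248,460, 370,480 and 460,295). I choose the grey one. Next I take a close crop of both views.

Run:
```python
from h import *
import pickle
c=pickle.load(open('scene0.pkl','rb'));d=pickle.load(open('side0.pkl','rb'))
# scene crop x 190..265,y 185..275 ; side crop x 215..330,y195..300
a=cv2.resize(c['frame'][185:275,190:265],None,fx=5,fy=5,interpolation=cv2.INTER_CUBIC)
b=cv2.resize(d['frame'][198:298,217:327],None,fx=3.8,fy=3.8,interpolation=cv2.INTER_CUBIC)
H=max(a.shape[0],b.shape[0]);p=lambda i:cv2.copyMakeBorder(i,0,H-i.shape[0],0,0,cv2.BORDER_CONSTANT)
m=np.hstack([p(a),p(b)]);print(m.shape,a.shape,b.shape);cv2.imwrite('pics/crop1.png',m)
# rough
for z in (0,.01): print(plane(c,326*.64,417*.64,z),plane(c,398*.64,411*.64,z),plane(d,352*.64,456*.64,z),plane(d,506*.64,438*.64,z))
```

```text
(450, 793, 3) (450, 375, 3) (380, 418, 3)
[ 0.6771366  -0.18588498  0.        ] [ 0.70819756 -0.06435638  0.        ] [ 0.4682301  -0.13063943  0.        ] [ 0.68525988 -0.18551556  0.        ]
[ 0.68359219 -0.18705859  0.01      ] [ 0.71437287 -0.0666266   0.01      ] [ 0.46621625 -0.13768716  0.01      ] [ 0.68034657 -0.19183016  0.01      ]
```

View pics/crop1.png

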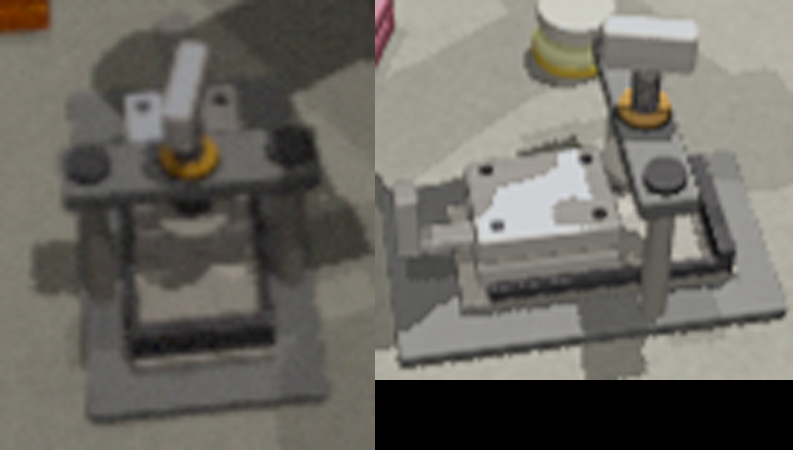

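View pics/wrist0.png

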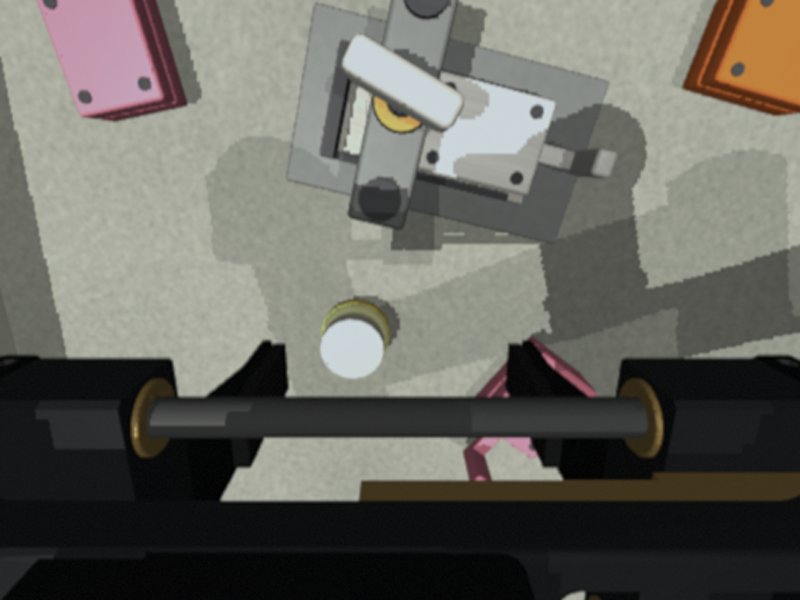

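Crop and wrist view: the grey flask sits in the press, its handle post on the robot side (wrist ≈ (605,163), side crop ≈ (404,188)). The wing's top is at wrist ≈ (403,82) and the beam caps at wrist (427,5) and (380,200). The choice is confirmed, so next I triangulate.

Run:
```python
from h import *
import pickle
C,D,W=[pickle.load(open(n+'0.pkl','rb')) for n in ('scene','side','wrist')]
sc=lambda x,y:(C,190+x/5,185+y/5)
sd=lambda x,y:(D,217+(x-375)/3.8,198+y/3.8)
w=lambda x,y:(W,x*.64,y*.64)
def show(n,*o):
    x,e=tri(*o);print(n,np.round(x,4),np.round(e,1));return x
a=show('cap-y',sc(88,163),sd(665,177),w(427,5))
b=show('cap+y',sc(292,146),w(380,200))
d=b-a;print('yaw from caps',np.degrees(np.arctan2(-d[0],d[1])),'len',np.linalg.norm(d[:2]),'mid',(a+b)/2)
show('wingtop',sc(187,80),sd(651,30),w(403,82))
show('handletop',sd(404,188),w(605,163))
show('collar',sc(189,155),sd(645,107),w(398,110))
P=[plane(*w(*p),.01) for p in [(317,3),(288,180),(555,240),(607,82)]]
for i in range(4): 
    e=P[(i+1)%4]-P[i];print(np.round(P[i],4),np.linalg.norm(e),np.degrees(np.arctan2(e[1],e[0])))
# flask screws: wrist (537,112),(516,178),(432,157); side(600,213)?(486,170),(497,226),(586,160)
show('s1',w(537,112),sd(497,226));show('s2',w(516,178),sd(486,170));show('s3',w(432,157),sd(586,160))
ends=[plane(*w(*p),.185) for p in [(352,52),(455,112)]];e=ends[1]-ends[0];print('wing',ends,np.linalg.norm(e),np.degrees(np.arctan2(e[1],e[0])))
```

```text
cap-y [ 0.6099 -0.1576  0.1216] [2.5 2.4 3.4]
cap+y [ 0.6338 -0.0558  0.1211] [0.5 0.5]
yaw from caps -13.1893802225077 len 0.10463383712912665 mid [ 0.62184762 -0.10670706  0.12133969]
wingtop [ 0.6229 -0.1082  0.1839] [0.9 0.9 1.3]
handletop [ 0.4889 -0.0767  0.0808] [0.1 0.1]
collar [ 0.6237 -0.1067  0.1233] [2.2 1.2 2.5]
[ 0.682  -0.1883  0.01  ] 0.12864217615784573 76.70531525880695
[ 0.7116 -0.0631  0.01  ] 0.22613980911950332 167.56234530777434
[ 0.4908 -0.0144  0.01  ] 0.1245070714740314 -102.7185269909378
[ 0.4633 -0.1358  0.01  ] 0.22486378855540845 -13.48806146589874
s1 [ 0.532  -0.1097  0.0647] [1.1 1.1]
s2 [ 0.5423 -0.0671  0.0647] [0.7 0.7]
s3 [ 0.6008 -0.081   0.0636] [1.1 1.1]
wing [array([ 0.64211131, -0.11928271,  0.185     ]), array([ 0.60028392, -0.09710066,  0.185     ])] 0.047345265107796346 152.0619362017054
```

step_arm:
  targets: "1.28 2.26 1.1 0;1.28 2.26 1.1 0;1.28 2.26 1.1 0;1.28 2.26 1.1 0;1.28 2.26 1.1 0;1.28 2.26 1.1 0;0 0 0 7;0 0 0 7;0 0 0 7;0 0 0 7;0 0 0 7;0 0 0 7"
  claw: 5

```text
time_s: 1.15
tcp_pos: [0.4891, -0.0768, 0.1564]
ee_rot: [[-0.674, -0.739, -0.0], [-0.739, 0.674, 0.0], [0.0, 0.0, -1.0]]
wrist_force: [-0.4, -0.3, -0.8]
gripper_width: 0.578
gripper_force: 0.0
```

step_arm:
  targets: "0 0 0 7;0 0 0 7;0 0 0 7;0 0 0 7;0 0 0 7;0 0 0 7;0 0 0 7;0 0 0 7;0 0 0 5;0 0 0 0;0 0 0 0;0 0 0 0"

```text
time_s: 2.15
tcp_pos: [0.4893, -0.0768, 0.1565]
ee_rot: [[-0.975, 0.223, -0.0], [0.223, 0.975, 0.0], [0.0, -0.0, -1.0]]
wrist_force: [-0.1, -0.1, 0.2]
gripper_width: 0.575
gripper_force: 0.0
```

Run:
```python
from h import *
import pickle
s=sense();print(s['time_s'],s['joints'],s['tcp_pos'],s['ee_rot'],s['gripper_width'],s['wrist_force'])
c=cap('wrist');pickle.dump(c,open('w1.pkl','wb'));cv2.imwrite('pics/w1.png',cv2.resize(c['frame'],(800,600),interpolation=cv2.INTER_CUBIC))
print(proj(c,[.4889,-.0767,.0808]))
```

```text
2.15 [ 9.90462508e+00  1.30593582e+01 -2.29455595e+01 -2.52537196e-03
 -5.40063005e+01 -1.12793457e+02] [ 0.48930076 -0.07676934  0.15646491] [[-9.74798892e-01  2.23085364e-01 -1.99008640e-04]
 [ 2.23085368e-01  9.74798912e-01  1.45155985e-06]
 [ 1.94317228e-04 -4.29809368e-05 -9.99999980e-01]] 0.5751909909359991 [-0.13000838 -0.08726159  0.24997525]
(np.float64(253.28329904398402), np.float64(195.90923611017612))
```

View pics/w1.png

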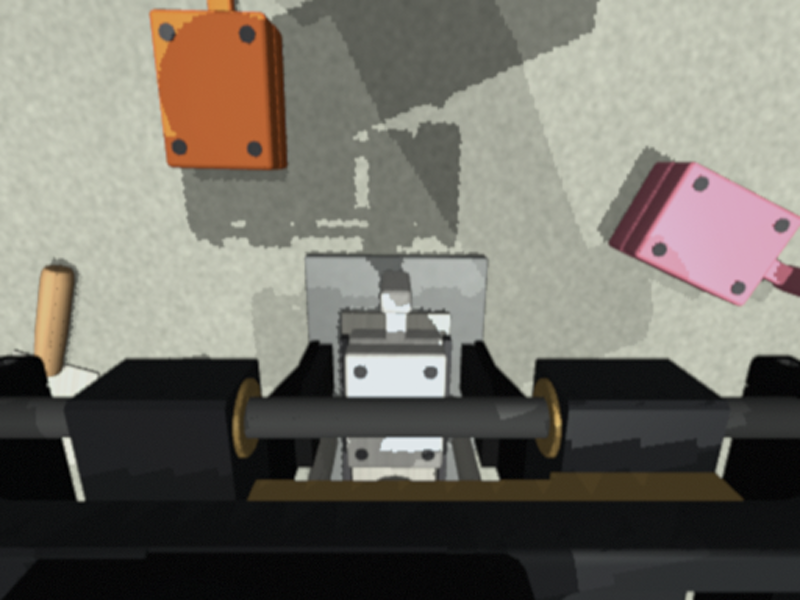

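The handle post's top is at wrist (396,302), within 3 px of the prediction, and it is centred between the fingers. Next I descend and grip.

step_arm:
  targets: "0.2 0 1.5 0;0 0 2 0;0 0 2 0;0 0 2 0;0 0 1.5 0;0 0 1 0;0 0 0.9 0;0 0 0 0;0 0 0 0"

```text
time_s: 2.95
tcp_pos: [0.4875, -0.0764, 0.0474]
ee_rot: [[-0.975, 0.224, -0.001], [0.224, 0.975, -0.0], [0.0, -0.0, -1.0]]
wrist_force: [1.4, 0.7, -0.0]
gripper_width: 0.571
gripper_force: 0.0
```

step_arm:
  targets: "0 0 0 0;0 0 0 0;0 0 0 0;0 0 0 0;0 0 0 0;0 0 0 0"
  claw: 1

```text
time_s: 3.45
tcp_pos: [0.4875, -0.0764, 0.0478]
ee_rot: [[-0.974, 0.225, 0.0], [0.225, 0.974, -0.0], [-0.0, 0.0, -1.0]]
wrist_force: [-0.1, -1.4, 2.3]
gripper_width: 0.204
gripper_force: 5.8
```

step_arm:
  targets: "0 0 0 0;-0.2 0 0 0;-0.5 0 0 0;-0.5 0 0 0;-0.5 0 0 0;-0.5 0 0 0;-0.5 0 0 0;-0.5 0 0 0;-0.5 0 0 0;-0.5 0 0 0;-0.5 0 0 0;-0.3 0 0 0"

```text
time_s: 4.45
tcp_pos: [0.5297, -0.0881, 0.0476]
ee_rot: [[-0.974, 0.226, -0.014], [0.226, 0.974, -0.001], [0.014, -0.004, -1.0]]
wrist_force: [-14.9, 2.9, 16.6]
gripper_width: 0.204
gripper_force: 30.0
```

step_arm:
  targets: "0 0 0 0;0 0 0 0"

```text
time_s: 4.62
tcp_pos: [0.5304, -0.0881, 0.0477]
ee_rot: [[-0.974, 0.226, -0.012], [0.226, 0.974, -0.001], [0.012, -0.004, -1.0]]
wrist_force: [-12.4, 1.9, 12.8]
gripper_width: 0.203
gripper_force: 30.0
```

Run:
```python
from h import *
s=sense();print(s['time_s'],s['tcp_pos'],s['wrist_force'],s['moment'],s['joints'])
```

```text
4.6167 [ 0.5303812  -0.08812866  0.04766179] [-12.38458034   1.9308152   12.75717982] [4.34568193e-01 3.23813749e+00 6.36581400e-04] [ 7.82281468e+00  2.51426297e+01 -2.37304367e+01 -8.43902423e-02
 -4.18399789e+01 -1.10818775e+02]
```

Run:
```python
from h import *
import pickle
C=cap('scene');D=cap('side');pickle.dump((C,D),open('p2.pkl','wb'))
a=cv2.resize(C['frame'][120:280,150:310],None,fx=2.5,fy=2.5,interpolation=cv2.INTER_CUBIC)
b=cv2.resize(D['frame'][140:300,190:350],None,fx=2.5,fy=2.5,interpolation=cv2.INTER_CUBIC)
cv2.imwrite('pics/p2.png',np.hstack([a,b]))
```

```text
(no output)
```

View pics/p2.png

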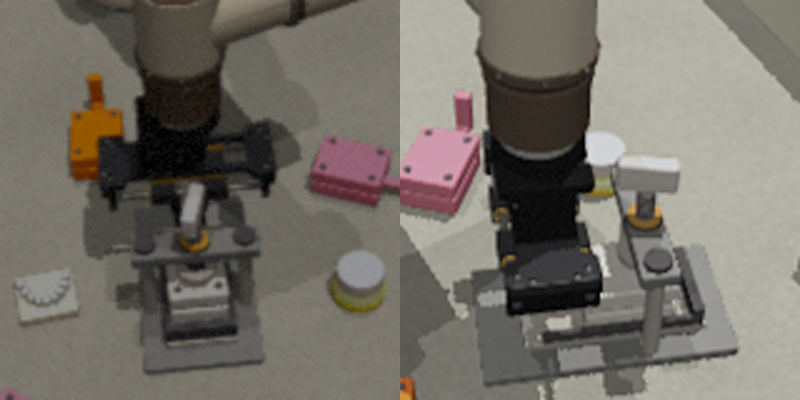

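The gripper is clear of the press. The flask's front screws show at scene crop (180,290) and (222,287), so I check how far the flask has gone.

Run:
```python
from h import *
import pickle
C,D=pickle.load(open('p2.pkl','rb'))
ya=np.radians(-13.1);R=np.array([[np.cos(ya),np.sin(ya)],[-np.sin(ya),np.cos(ya)]])
for p in [(180,290),(222,287)]:
    q=plane(C,150+p[0]/2.5,120+p[1]/2.5,.0645);print(R@(q[:2]-[.6225,-.1075]))
for x in (14,):
  for X,Y in ((.030,.021),(.030,-.021),(.042,.03),(.042,-.03)):
    P=np.append(R.T@[X,Y]+[.6225,-.1075],.0645 if X<.04 else .04);u=proj(C,P);print(X,Y,(u[0]-150)*2.5,(u[1]-120)*2.5)
g=C['frame'][222:256,210:250];cv2.imwrite('pics/p3.png',cv2.resize(g,None,fx=15,fy=15,interpolation=cv2.INTER_CUBIC))
```

```text
[ 0.01994117 -0.02069817]
[0.02134882 0.02451072]
0.03 0.021 219.53689059165896 293.7708256335909
0.03 -0.021 180.42862644827642 297.5690989548907
0.042 0.03 229.4568148949714 315.37912764130465
0.042 -0.03 174.03510569693879 320.8477991330141
```

View pics/p3.png

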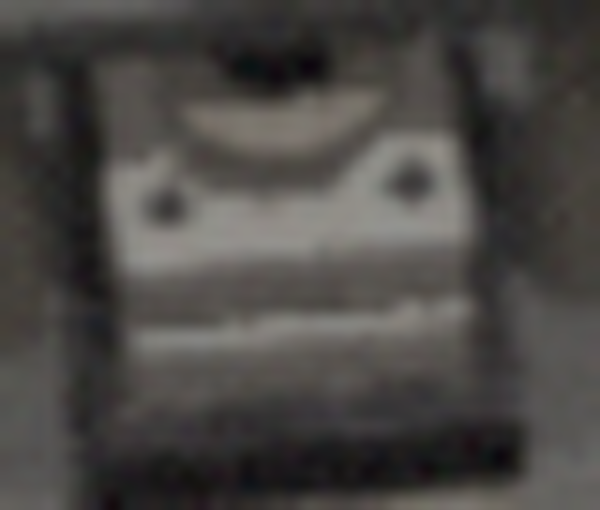

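The front screws are at press x ≈ 20 mm and should be at 30 mm, so the flask is about 10 mm short. It is dragging under the hand's downward load. I'll keep pushing and ease the hand up slightly.

step_arm:
  targets: "-0.1 0 -0.04 0;-0.1 0 -0.02 0;-0.1 0 0 0;-0.1 0 0 0"

```text
time_s: 5.05
tcp_pos: [0.5342, -0.0888, 0.0477]
ee_rot: [[-0.974, 0.226, -0.013], [0.226, 0.974, -0.0], [0.012, -0.003, -1.0]]
wrist_force: [-11.5, 2.4, 11.3]
gripper_width: 0.202
gripper_force: 30.0
```

step_arm:
  targets: "-0.1 0 -0.04 0;-0.1 0 -0.04 0;-0.1 0 0 0;-0.1 0 0 0"

```text
time_s: 5.38
tcp_pos: [0.543, -0.0894, 0.0479]
ee_rot: [[-0.974, 0.225, -0.003], [0.225, 0.974, 0.0], [0.003, -0.001, -1.0]]
wrist_force: [-1.1, 0.5, -4.4]
gripper_width: 0.203
gripper_force: 30.0
```

step_arm:
  targets: "-0.1 0 0 0;-0.1 0 0 0"

```text
time_s: 5.55
tcp_pos: [0.5437, -0.0897, 0.0478]
ee_rot: [[-0.974, 0.226, -0.006], [0.226, 0.974, 0.0], [0.005, -0.001, -1.0]]
wrist_force: [-6.1, 3.2, -1.5]
gripper_width: 0.204
gripper_force: 30.0
```

step_arm:
  targets: "-0.1 0 0 0;-0.1 0 0 0"

```text
time_s: 5.72
tcp_pos: [0.5437, -0.0898, 0.0478]
ee_rot: [[-0.974, 0.226, -0.01], [0.226, 0.974, 0.001], [0.01, -0.001, -1.0]]
wrist_force: [-10.4, 5.9, 1.8]
gripper_width: 0.203
gripper_force: 30.0
```

step_arm:
  targets: "-0.1 0 0 0;-0.1 0 0 0;0 0 0 0"

```text
time_s: 5.97
tcp_pos: [0.5436, -0.0898, 0.0478]
ee_rot: [[-0.974, 0.226, -0.013], [0.226, 0.974, 0.001], [0.013, -0.002, -1.0]]
wrist_force: [-12.8, 7.1, 4.8]
gripper_width: 0.204
gripper_force: 30.0
```

step_arm:
  targets: "0.2 0 0 0;0.1 0 0 0;0 0 0 0"

```text
time_s: 6.22
tcp_pos: [0.5438, -0.0897, 0.048]
ee_rot: [[-0.974, 0.226, -0.007], [0.226, 0.974, 0.001], [0.007, -0.001, -1.0]]
wrist_force: [-5.6, 3.7, -1.6]
gripper_width: 0.206
gripper_force: 30.0
```

step_arm:
  targets: "0 0 0 0;0 0 0 0;0 0 0 0;0 0 0 0;0 0 0 0;0 0 0 0"
  claw: 5

```text
time_s: 6.72
tcp_pos: [0.5475, -0.0901, 0.0493]
ee_rot: [[-0.974, 0.225, 0.001], [0.225, 0.974, 0.0], [-0.001, 0.0, -1.0]]
wrist_force: [-0.2, -0.6, -1.2]
gripper_width: 0.537
gripper_force: 0.0
```

step_arm:
  targets: "0 0 -1 0;0 0 -2 0;0 0 -2 0;0 0 -3 0;0 0 -3 0;0 0 -3 0;0 0 -2 0;0 0 0 0;0 0 0 0"

```text
time_s: 7.47
tcp_pos: [0.5475, -0.09, 0.2111]
ee_rot: [[-0.974, 0.225, 0.004], [0.225, 0.974, 0.001], [-0.004, 0.002, -1.0]]
wrist_force: [0.3, -0.5, -1.2]
gripper_width: 0.581
gripper_force: 0.0
```

Run:
```python
from h import *
import pickle
s=sense();print(s['time_s'],s['tcp_pos'],s['joints'],s['wrist_force'])
C=cap('scene');D=cap('side');W=cap('wrist');pickle.dump((C,D,W),open('p4.pkl','wb'))
a=cv2.resize(C['frame'][185:275,190:265],None,fx=5,fy=5,interpolation=cv2.INTER_CUBIC)
b=cv2.resize(D['frame'][198:298,217:327],None,fx=3.8,fy=3.8,interpolation=cv2.INTER_CUBIC)
b=cv2.copyMakeBorder(b,0,70,0,0,cv2.BORDER_CONSTANT)
cv2.imwrite('pics/p4.png',np.hstack([a,b]))
```

```text
7.4667 [ 0.54749237 -0.08998865  0.21108845] [ 7.40382616e+00  1.56088762e+01 -1.07254178e+01 -2.24986778e-03
 -6.34205596e+01 -1.10409657e+02] [ 0.34613453 -0.45483225 -1.18935032]
```

View pics/p4.png

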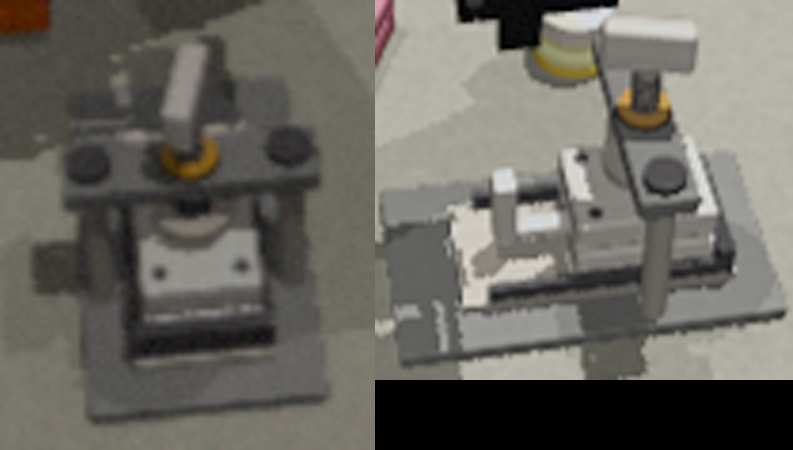

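The flask is home: its front edge meets the end stop in scene crop (160–260, 300) and side crop (720,240). Next I move above the knob and turn to the wing.

step_arm:
  targets: "-0.5 0 -1 0;-1.5 0 -1 -7;0 0 0 -7;0 0 0 -7;0 0 0 -7;0 0 0 -7;0 0 0 -7;0 0 0 -7;0 0 0 -7;0 0 0 -7;0 0 0 -7;0 0 0 -7"
  claw: 5

```text
time_s: 8.62
tcp_pos: [0.5657, -0.0946, 0.2273]
ee_rot: [[-0.433, -0.901, -0.003], [-0.901, 0.433, -0.0], [0.002, 0.003, -1.0]]
wrist_force: [-0.2, 0.0, 0.0]
gripper_width: 0.575
gripper_force: 0.0
```

step_arm:
  targets: "0 0 0 -7;0 0 0 -7;0 0 0 -7;0 0 0 -7;0 0 0 -7;0 0 0 -7;0 0 0 -7;0 0 0 -7;0 0 0 -7;0 0 0 -7;0 0 0 -7;0 0 0 -7"

```text
time_s: 9.62
tcp_pos: [0.5657, -0.0946, 0.2274]
ee_rot: [[0.851, -0.525, -0.003], [-0.525, -0.851, -0.0], [-0.003, 0.002, -1.0]]
wrist_force: [0.7, 0.0, 0.4]
gripper_width: 0.574
gripper_force: 0.0
```

Run:
```python
from h import *
import pickle
C,D,W=pickle.load(open('p4.pkl','rb'))
ya=np.radians(-13.1);R=np.array([[np.cos(ya),np.sin(ya)],[-np.sin(ya),np.cos(ya)]])
for p in [(159,273),(241,266)]:
    q=plane(C,190+p[0]/5,185+p[1]/5,.0645);print(R@(q[:2]-[.6225,-.1075]))
s=sense();print(s['time_s'],s['tcp_pos'],s['joints'],s['ee_rot'])
R3=s['ee_rot'];print('to knob, cm tool',100*R3.T@(np.array([.6225,-.1075,.235])-s['tcp_pos']),'angle y',np.degrees(np.arctan2(R3[1,1],R3[0,1])))
```

```text
[ 0.03176104 -0.02212728]
[0.03240011 0.02180118]
9.6167 [ 0.56571863 -0.09458835  0.22736439] [ 6.68014603e+00  1.69407081e+01 -6.40329950e+00 -9.29065494e-03
 -6.68408890e+01  5.16646410e+01] [[ 8.51183778e-01 -5.24857878e-01 -3.22247828e-03]
 [-5.24861213e-01 -8.51187791e-01 -2.27317471e-04]
 [-2.62362480e-03  1.88484280e-03 -9.99994782e-01]]
to knob, cm tool [ 5.50881686 -1.87975211 -0.78156085] angle y -121.65873893911919
```

Run:
```python
from h import *
import pickle
c=cap('wrist');pickle.dump(c,open('w5.pkl','wb'))
k=proj(c,[.6225,-.1075,.1875]);print(k)
f=c['frame'];x0,y0=int(k[0]),int(k[1]);print(f[y0-3:y0+4:3,x0-3:x0+4:3].reshape(-1,3))
cv2.imwrite('pics/w5.png',cv2.resize(f,(800,600),interpolation=cv2.INTER_CUBIC))
```

```text
(np.float64(226.61706592207358), np.float64(137.01393422307854))
[[223 220 210]
 [222 219 209]
 [223 219 210]
 [223 220 210]
 [223 220 210]
 [223 220 210]
 [222 220 210]
 [223 220 211]
 [223 219 210]]
```

View pics/w5.png

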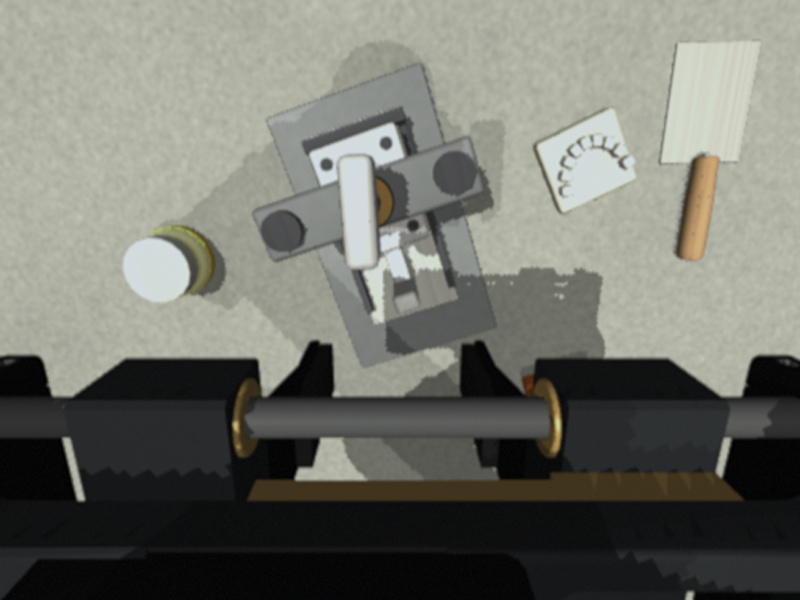

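Wing top in the wrist view: a bright bar from (354,157) to (362,266), nearly along the tool's x. Next I measure it with a mask.

Run:
```python
from h import *
import pickle
c=pickle.load(open('w5.pkl','rb'));f=c['frame']
m=(f.min(2)>195).astype(np.uint8)
n,l,st,ct=cv2.connectedComponentsWithStats(m);i=l[135,228];print(st[i],ct[i])
mm=(l==i).astype(np.uint8);mm=cv2.morphologyEx(mm,cv2.MORPH_OPEN,np.ones((7,7),np.uint8))
cn=max(cv2.findContours(mm,0,2)[0],key=cv2.contourArea);rc=cv2.minAreaRect(cn);print(rc)
b=cv2.boxPoints(rc);s=sense()
for z in(.184,.1875):
    P=np.array([plane(c,*p,z)[:2] for p in b]);e=P[1]-P[0],P[2]-P[1];L=max(e,key=np.linalg.norm);print(z,P.mean(0),[np.linalg.norm(k) for k in e],np.degrees(np.arctan2(L[1],L[0])))
    R3=s['ee_rot'];print(100*R3.T@(np.append(P.mean(0),z-.033)-s['tcp_pos']))
R3=s['ee_rot'];print('toolx angle',np.degrees(np.arctan2(R3[1,0],R3[0,0])))
C,D,W0=pickle.load(open('p4.pkl','rb'))
print(tri((c,228.5,135),(D,217+(651-375)/3.8,198+30/3.8)))
```

```text
[ 218  101   20   69 1084] [227.84686347 133.75276753]
((228.064697265625, 134.84117126464844), (68.5666732788086, 16.87322998046875), 85.60128784179688)
0.184 [ 0.62236047 -0.10832964] [np.float64(0.011544810554962849), np.float64(0.04781768128341346)] 151.87663592699144
[ 5.56870058 -1.79292129  7.61952425]
0.1875 [ 0.62253162 -0.10879047] [np.float64(0.01134726137531898), np.float64(0.046999448392970024)] 151.8766359269914
[ 5.60642896 -1.76188584  7.26948145]
toolx angle -31.434132148923297
(array([ 0.62307916, -0.10918275,  0.18476552]), [np.float64(0.2821177231969369), np.float64(0.28211772319700945)])
```

step_arm:
  targets: "2.8 -0.9 0 0;2.8 -0.9 0 0;0 0 0 -3.3;0 0 1.5 0;0 0 2 0;0 0 2 0;0 0 1.2 0;0 0 0.7 0;0 0 0 0;0 0 0 0"

```text
time_s: 10.5
tcp_pos: [0.6234, -0.1091, 0.1546]
ee_rot: [[0.877, -0.481, -0.001], [-0.481, -0.877, -0.0], [-0.001, 0.001, -1.0]]
wrist_force: [-0.2, -0.1, 0.1]
gripper_width: 0.576
gripper_force: 0.0
```

Run:
```python
from h import *
s=sense();print(s['time_s'],s['tcp_pos'],s['joints'],s['wrist_force'],s['moment'],np.degrees(np.arctan2(s['ee_rot'][1,0],s['ee_rot'][0,0])))
```

```text
10.5 [ 0.62343461 -0.10905866  0.15462497] [ 4.71328307e+00  2.57912023e+01 -3.78652547e+00  2.51860289e-02
 -6.04760190e+01  5.65307781e+01] [-0.18329044 -0.06166147  0.103619  ] [-0.08869864  0.01255881 -0.01535188] -28.74353092376279
```

Now close on the wing.

step_arm:
  targets: "0 0 0 0;0 0 0 0;0 0 0 0;0 0 0 0;0 0 0 0;0 0 0 0;0 0 0 0;0 0 0 0"
  claw: 1

```text
time_s: 11.17
tcp_pos: [0.6231, -0.1094, 0.1551]
ee_rot: [[0.877, -0.48, -0.0], [-0.48, -0.877, -0.001], [-0.0, 0.001, -1.0]]
wrist_force: [-1.3, -1.6, 1.4]
gripper_width: 0.18
gripper_force: 30.0
```

```bash
cat > st.py <<'E'
from h import *
s=sense();R=s['ee_rot'];print(round(s['time_s'],2),'tcp',np.round(s['tcp_pos']*1000,2),'F',np.round(s['wrist_force'],1),'M',np.round(s['moment'],3),'xang',round(np.degrees(np.arctan2(R[1,0],R[0,0])),2),'w',round(s['gripper_width']*87,1),s['gripper_force'],'j6',round(s['joints'][5],1),'tau6',s['effort'][5])
E
python3 st.py
```

```text
11.17 tcp [ 623.14 -109.42  155.15] F [-1.3 -1.6  1.4] M [-0.559  0.298  0.059] xang -28.7 w 15.6 30.001347362995148 j6 56.6 tau6 -0.045406927820295095
```

step_arm:
  targets: "0 0 0.03 3;0 0 0.05 5;0 0 0.05 5;0 0 0.05 5;0 0 0.05 5;0 0 0.05 5"

```text
time_s: 11.67
tcp_pos: [0.6227, -0.1099, 0.1523]
ee_rot: [[0.546, -0.838, -0.002], [-0.838, -0.546, -0.001], [0.0, 0.002, -1.0]]
wrist_force: [-2.6, -3.1, 0.8]
gripper_width: 0.183
gripper_force: 30.0
```

```bash
python3 st.py
```

```text
11.67 tcp [ 622.67 -109.91  152.33] F [-2.6 -3.1  0.8] M [-0.998  0.539  0.145] xang -56.93 w 15.9 30.02212967723608 j6 28.4 tau6 0.5055143125355244
```

step_arm:
  targets: "0 0 0.05 5;0 0 0.05 5;0 0 0.05 5;0 0 0.05 5;0 0 0.05 5;0 0 0.05 5;0 0 0 0"

```text
time_s: 12.25
tcp_pos: [0.6219, -0.1102, 0.1492]
ee_rot: [[0.054, -0.999, -0.003], [-0.999, -0.054, -0.001], [0.001, 0.003, -1.0]]
wrist_force: [-3.0, -3.8, 1.2]
gripper_width: 0.179
gripper_force: 30.0
```

```bash
python3 st.py
```

```text
12.25 tcp [ 621.89 -110.17  149.22] F [-3.  -3.8  1.2] M [-1.049  0.934 -0.113] xang -86.9 w 15.6 30.034837047569454 j6 -1.6 tau6 -0.30326896347105503
```

step_arm:
  targets: "0.03 0.03 0.05 5;0 0 0.05 5;0 0 0.05 5;0 0 0.05 5;0 0 0.05 5;0 0 0.05 5"

```text
time_s: 12.75
tcp_pos: [0.6211, -0.1101, 0.1462]
ee_rot: [[-0.453, -0.891, -0.004], [-0.891, 0.453, -0.001], [0.003, 0.004, -1.0]]
wrist_force: [-4.5, -3.1, 3.1]
gripper_width: 0.178
gripper_force: 30.0
```

```bash
python3 st.py
```

```text
12.75 tcp [ 621.12 -110.11  146.21] F [-4.5 -3.1  3.1] M [-0.67   1.254  0.179] xang -116.94 w 15.5 30.033156042918563 j6 -31.6 tau6 0.5150013417005539
```

step_arm:
  targets: "0 0 0.03 3;0 0 0.03 3;0 0 0.03 3"

```text
time_s: 13.0
tcp_pos: [0.6209, -0.11, 0.1453]
ee_rot: [[-0.586, -0.811, -0.005], [-0.811, 0.586, -0.001], [0.004, 0.003, -1.0]]
wrist_force: [-5.8, -1.1, 3.3]
gripper_width: 0.184
gripper_force: 30.0
```

```bash
python3 st.py
```

```text
13.0 tcp [ 620.9  -109.98  145.32] F [-5.8 -1.1  3.3] M [-0.482  1.329  0.132] xang -125.84 w 16.0 30.033589275553823 j6 -40.5 tau6 0.24423116818070412
```

step_arm:
  targets: "0.03 0.03 0.02 3;0 0 0.03 3"

```text
time_s: 13.17
tcp_pos: [0.6207, -0.1099, 0.1448]
ee_rot: [[-0.667, -0.745, -0.004], [-0.745, 0.667, -0.001], [0.003, 0.003, -1.0]]
wrist_force: [-4.8, -1.6, 1.9]
gripper_width: 0.181
gripper_force: 30.0
```

```bash
python3 st.py
```

```text
13.17 tcp [ 620.74 -109.91  144.76] F [-4.8 -1.6  1.9] M [-0.399  1.185  0.21 ] xang -131.84 w 15.7 30.02845154609531 j6 -46.5 tau6 0.24361727759242058
```

step_arm:
  targets: "0 0 0.03 3;0 0 0.03 3"

```text
time_s: 13.33
tcp_pos: [0.6206, -0.1098, 0.1442]
ee_rot: [[-0.741, -0.671, -0.005], [-0.671, 0.741, -0.001], [0.004, 0.003, -1.0]]
wrist_force: [-3.8, -0.4, 3.8]
gripper_width: 0.181
gripper_force: 30.0
```

```bash
python3 st.py
```

```text
13.33 tcp [ 620.63 -109.78  144.16] F [-3.8 -0.4  3.8] M [-0.296  1.202  0.097] xang -137.84 w 15.8 30.027568680234253 j6 -52.5 tau6 0.2445278875529766
```

step_arm:
  targets: "0 0 0.03 3;0 0 0.03 3"

```text
time_s: 13.5
tcp_pos: [0.6205, -0.1097, 0.1435]
ee_rot: [[-0.807, -0.59, -0.005], [-0.59, 0.807, -0.0], [0.004, 0.003, -1.0]]
wrist_force: [-5.0, -0.6, 4.2]
gripper_width: 0.179
gripper_force: 30.0
```

```bash
python3 st.py
```

```text
13.5 tcp [ 620.55 -109.68  143.54] F [-5.  -0.6  4.2] M [-0.252  1.268  0.155] xang -143.84 w 15.6 30.025799232535064 j6 -58.5 tau6 0.24588455446064472
```

step_arm:
  targets: "0 0 0.03 3"

```text
time_s: 13.58
tcp_pos: [0.6205, -0.1096, 0.1432]
ee_rot: [[-0.837, -0.547, -0.005], [-0.547, 0.837, -0.0], [0.004, 0.002, -1.0]]
wrist_force: [-5.4, -0.2, 2.9]
gripper_width: 0.184
gripper_force: 30.0
```

```bash
python3 st.py
```

```text
13.58 tcp [ 620.48 -109.59  143.21] F [-5.4 -0.2  2.9] M [-0.143  1.347  0.159] xang -146.84 w 16.0 30.024883565492928 j6 -61.5 tau6 0.24644519202411175
```

step_arm:
  targets: "0 0 0.03 3"

```text
time_s: 13.67
tcp_pos: [0.6204, -0.1096, 0.1429]
ee_rot: [[-0.865, -0.502, -0.005], [-0.502, 0.865, -0.0], [0.004, 0.002, -1.0]]
wrist_force: [-6.1, 0.1, 3.9]
gripper_width: 0.179
gripper_force: 30.0
```

```bash
python3 st.py
```

```text
13.67 tcp [ 620.44 -109.56  142.92] F [-6.1  0.1  3.9] M [-0.11   1.335  0.184] xang -149.84 w 15.6 30.023726457729936 j6 -64.5 tau6 0.24661872535943985
```

step_arm:
  targets: "0.03 0.03 0.03 3"

```text
time_s: 13.75
tcp_pos: [0.6203, -0.1095, 0.1427]
ee_rot: [[-0.89, -0.457, -0.004], [-0.457, 0.89, -0.0], [0.004, 0.002, -1.0]]
wrist_force: [-4.2, -1.6, 4.0]
gripper_width: 0.179
gripper_force: 30.0
```

```bash
python3 st.py
```

```text
13.75 tcp [ 620.34 -109.45  142.69] F [-4.2 -1.6  4. ] M [-0.204  1.073  0.196] xang -152.83 w 15.6 30.022255377843976 j6 -67.5 tau6 0.24572988040745258
```

step_arm:
  targets: "0 0 0.03 3"

```text
time_s: 13.83
tcp_pos: [0.6203, -0.1094, 0.1425]
ee_rot: [[-0.912, -0.409, -0.004], [-0.409, 0.912, -0.0], [0.004, 0.001, -1.0]]
wrist_force: [-5.5, 0.3, 3.8]
gripper_width: 0.185
gripper_force: 30.0
```

```bash
python3 st.py
```

```text
13.83 tcp [ 620.33 -109.42  142.49] F [-5.5  0.3  3.8] M [0.013 1.299 0.165] xang -155.83 w 16.1 30.02257796935737 j6 -70.5 tau6 0.22914516739547253
```

step_arm:
  targets: "0 0 0.03 3"

```text
time_s: 13.92
tcp_pos: [0.6203, -0.1093, 0.1423]
ee_rot: [[-0.932, -0.361, -0.004], [-0.361, 0.932, -0.0], [0.004, 0.001, -1.0]]
wrist_force: [-4.8, 0.2, 3.8]
gripper_width: 0.185
gripper_force: 30.0
```

```bash
python3 st.py
```

```text
13.92 tcp [ 620.32 -109.34  142.29] F [-4.8  0.2  3.8] M [0.093 1.323 0.175] xang -158.82 w 16.1 30.02462990116328 j6 -73.5 tau6 0.21872319281101227
```

step_arm:
  targets: "0 0 0.03 3"

```text
time_s: 14.0
tcp_pos: [0.6203, -0.1093, 0.1421]
ee_rot: [[-0.95, -0.312, -0.004], [-0.312, 0.95, -0.0], [0.004, 0.001, -1.0]]
wrist_force: [-6.4, 0.5, 5.6]
gripper_width: 0.18
gripper_force: 30.0
```

```bash
python3 st.py
```

```text
14.0 tcp [ 620.28 -109.27  142.1 ] F [-6.4  0.5  5.6] M [0.16  1.463 0.172] xang -161.82 w 15.7 30.02652316354215 j6 -76.5 tau6 0.20760135725140572
```

The TCP's descent slope kinks from 0.10 to 0.065 mm/° at tool angle ≈ -151°. That puts the foot at z ≈ 64.2 mm, which matches the measured flask top, so this is the first touch. Next I tighten to about -171°, easing the hand's push.

step_arm:
  targets: "0 0 0.01 3;0 0 0.01 3"

```text
time_s: 14.17
tcp_pos: [0.6202, -0.1091, 0.1418]
ee_rot: [[-0.977, -0.211, -0.004], [-0.211, 0.977, 0.0], [0.004, 0.001, -1.0]]
wrist_force: [-5.4, 0.7, 4.1]
gripper_width: 0.181
gripper_force: 30.0
```

```bash
python3 st.py
```

```text
14.17 tcp [ 620.23 -109.13  141.82] F [-5.4  0.7  4.1] M [0.228 1.371 0.24 ] xang -167.81 w 15.8 30.03376718144864 j6 -82.5 tau6 0.17995496280491352
```

step_arm:
  targets: "0 0 0.01 3"

```text
time_s: 14.25
tcp_pos: [0.6202, -0.109, 0.1417]
ee_rot: [[-0.987, -0.16, -0.005], [-0.16, 0.987, 0.0], [0.004, 0.001, -1.0]]
wrist_force: [-6.5, 2.2, 4.8]
gripper_width: 0.176
gripper_force: 30.0
```

```bash
python3 st.py
```

```text
14.25 tcp [ 620.2  -109.03  141.66] F [-6.5  2.2  4.8] M [0.278 1.36  0.304] xang -170.81 w 15.3 30.03736948594451 j6 -85.5 tau6 0.16700126230716705
```

step_arm:
  targets: "0 0 -0.02 0;0 0 0 0"

```text
time_s: 14.42
tcp_pos: [0.6202, -0.109, 0.1417]
ee_rot: [[-0.987, -0.161, -0.005], [-0.161, 0.987, 0.0], [0.004, 0.001, -1.0]]
wrist_force: [-5.5, 1.6, 4.0]
gripper_width: 0.184
gripper_force: 30.0
```

```bash
python3 st.py
```

```text
14.42 tcp [ 620.2  -109.02  141.68] F [-5.5  1.6  4. ] M [0.23  1.233 0.015] xang -170.72 w 16.0 30.002283467911184 j6 -85.4 tau6 -0.016325045144185424
```

step_arm:
  targets: "0 0 0 0;0 0 0 0;0 0 0 0;0 0 0 0;0 0 0 0;0 0 0 0"
  claw: 5

```text
time_s: 14.92
tcp_pos: [0.6224, -0.1092, 0.1416]
ee_rot: [[-0.987, -0.162, 0.0], [-0.162, 0.987, 0.0], [-0.0, 0.0, -1.0]]
wrist_force: [-0.3, -0.1, 0.0]
gripper_width: 0.529
gripper_force: 0.0
```

step_arm:
  targets: "0 0 -1 0;0 0 -2 0;0 0 -2 0;0 0 -2 0;0 0 -2 0;-2 0 0 0;-2 0 0 0;-2 0 0 0;0 0 0 0;0 0 0 0"

```text
time_s: 15.75
tcp_pos: [0.6819, -0.0994, 0.2314]
ee_rot: [[-0.987, -0.162, -0.001], [-0.162, 0.987, -0.0], [0.001, 0.0, -1.0]]
wrist_force: [0.0, 0.5, -0.6]
gripper_width: 0.574
gripper_force: 0.0
```

```bash
python3 st.py
python3 - <<'E'
from h import *
import pickle
c=cap('wrist');D=cap('side');C=cap('scene')
a=cv2.resize(c['frame'],(512,384))
b=cv2.resize(D['frame'][198:298,240:315],None,fx=3.84,fy=3.84,interpolation=cv2.INTER_CUBIC)
cv2.imwrite('pics/end.png',np.hstack([a,b]))
f=c['frame'];m=(f.min(2)>195).astype(np.uint8)
k=proj(c,[.6225,-.1085,.1735]);print(k)
n,l,st,ct=cv2.connectedComponentsWithStats(m);i=l[int(k[1]),int(k[0])];print(st[i])
mm=cv2.morphologyEx((l==i).astype(np.uint8),cv2.MORPH_OPEN,np.ones((7,7),np.uint8))
cn=max(cv2.findContours(mm,0,2)[0],key=cv2.contourArea);b=cv2.boxPoints(cv2.minAreaRect(cn))
P=np.array([plane(c,*p,.1735)[:2] for p in b]);e=P[1]-P[0],P[2]-P[1];L=max(e,key=np.linalg.norm);print(P.mean(0),[np.linalg.norm(q) for q in e],np.degrees(np.arctan2(L[1],L[0])))
E
```

```text
15.75 tcp [681.9  -99.38 231.4 ] F [ 0.   0.5 -0.6] M [ 0.023 -0.07   0.048] xang -170.69 w 49.9 0.0 j6 -85.8 tau6 -6.644414042966673e-05
(np.float64(254.20473784212007), np.float64(127.62592338846251))
[     0      0    512    384 188532]
[ 0.70437088 -0.09371498] [np.float64(0.3419141668063607), np.float64(0.34484235074165237)] 23.596325316142632
```

View pics/end.png

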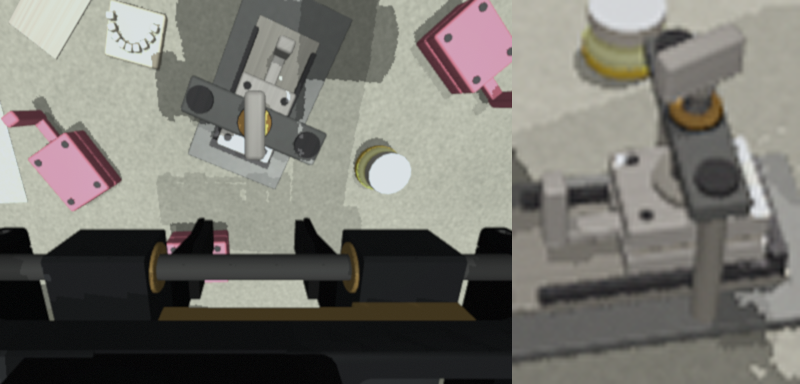

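The foot rests on the flask (side crop ≈ (675,180)), and the wing at (255,122) still lies along the tool's x, so it did not turn back. The flask is against the stop and the bystanders have not moved.

```bash
python3 -c "
from station import r
print(r.finish_job())"
```

```text
the job is handed in; nothing more can be done
None
```

The job is handed in after about 16 s of robot time: the flask is against the end stop, the foot is tightened about 20° past first touch (roughly 15 N, estimated from the knob angle), the hand is clear and the bystanders are untouched.

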